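# Put the model car away and snap its case shut

## Task

Put the toy car on its wheels into the open display case, then set the lid on the case and, with the gripper, push it straight down until the hooks at both ends have clicked over it and it sits fully home. Let go, and leave the pot and the round tin where they are.

Things in the scene. Friction and masses are not known exactly. Their poses are not given: they have to be found in the camera images.
- case: Grey plastic display case, fixed to the table: an open box 102 (x) x 116 (y) x 50 (z) mm, walls and floor 6 mm, so the bay is 90 x 104 mm and 44 mm deep. Origin: centre of its underside on the table; z up. A springy snap hook stands outside each end wall (+y and -y), so over the hooks it is 141 mm long.
- case_seat (a point): Centre of the case's rim plane, 50 mm above its underside; axes as the case's. The lid's plate rests on this rim. Hooks rise to 28 mm above it. Seated, the lid's centre point lies 14 mm above this point and the plate's ends lie under both barbs with about 1.5 mm of play.
- hook_left (a joint): Angle (rad) of the hook at the case's +y end: 0 upright at rest, grows as it bends outwards, about 0.08 while the lid passes, springs back to 0. 26 mm wide; its barb points inwards: a ramp from y = 61 mm, 26 mm above the rim, down to a nose at y = 53 mm, 11 mm above the rim, with a flat catching face below at 9.5 mm. Pushing the lid past both hooks takes 8 to 13 N.
- hook_right (a joint): The same for the mirror-image hook at the case's -y end (rad): 0 upright at rest, grows as it bends outwards.
- lid_mid (a point): White plastic lid, loose, 0.1 kg, right way up: plate 100 (x) x 114 (y) x 8 mm; below it a skirt 82 x 99 mm, 8 mm deep (play in the bay 4 mm each side in x, 2.5 in y); on top, central, a grip rib 18 (x) x 60 (y) x 28 mm. Height 44 mm in all. This point: its centre, 22 mm above the skirt's foot; the plate's top is 6 mm below it. Long side goes along the case's long side; a half turn is as good.
- car_mid (a point): Small toy car, 62 mm long (y), 32 mm wide over the wheels (x), 28 mm over the body between them, 29 mm tall, loose, on its wheels. This point: its centre, half-way up; z up.
- pot_mid (a point): Bystander: turned wooden pot, 68 mm across, 90 mm tall, upright; point half-way up.
- tin_mid (a point): Bystander: round brown tin, 70 mm across, 27 mm tall; point half-way up.

How it is judged:
By the outcome, as a careful person would: the job done as asked, in the order asked, and still so for the second after the job is handed in, with the robot touching nothing.
It also fails if it takes over 67 s, if anything falls off the work surface, if the arm or the gripper's body presses on something with over 40 N, if the wrist force passes 120 N, or if a joint passes its speed limit or range.

## Robot

A 6-joint arm with a two-finger parallel gripper is mounted at the origin on the work surface; the furniture and walls round the work are solid. World frame = base frame: x ahead of the robot, y to its left, z up, the work surface at z = 0. Lengths are in m, angles in rad, forces in N, time in s.
With the tool pointing down it reaches from about 0.325 to 1 m from the base axis. Payload 5.1 kg.
Tool frame: the origin (TCP) lies between the finger pads; the fingertips stand 25 mm ahead of it and the grasp point (between the pads) lies 6 mm ahead of it; z points along the fingers, y is the line along which they close (so a half turn about z gives the same grasp; the last joint's range is limited). The gripper opens to 85 mm and grips with 20 to 120 N. Pads are 22 mm wide; open, the fingers measure 114 mm over their backs; the gripper's body (76 mm by 85 mm) begins 54 mm behind the grasp point. The pads swing forward as they close: fully open they stand 13 mm farther back than shut.
Start: joints at [-1.406, 0.124, 1.65, -0, 1.367, -0.083], TCP at [0.159, -0.63, 0.256] pointing down, gripper open.
Joint ranges: [-2.61, 2.61], [-1.02, 2.33], [0.03, 2.71], [-1.35, 4.49], [0.32, 2.68], [-2.91, 2.91]. Speed limits (rad/s): [2.57, 2.57, 3.14, 3.14, 3.14, 3.14].

## Interface

Orientations are given as a unit quaternion [x, y, z, w].
In Python, from cell import bot gives the robot as it stands. The module is installed in compiled form; this text tells all that it offers.
- The arm moves only by the shell command python3 -m handwheel 'ROWS' [OPENING]. ROWS is JSON, a list of rows, each a list of 2 entries, a list of its own where there are three numbers: the shift along the world's x, y, z in cm, then the turn, a rotation vector about the world's x, y, z in rad. In form: [[[dx, dy, dz], [rx, ry, rz]], ...]. A call has 1 to 5 rows; each row is the pose to reach, as a shift and turn from the pose commanded when the call began; what a row does not reach only later rows make up. A row lasts 1/12 s, in which the tool goes at most 41.7 mm and 7.16 degrees, less where a joint would pass 70% of its speed; a pose out of reach is approached as far as the arm can. A call with a gripper value outside its range is refused whole. OPENING is the finger opening in cm, from 0 to 8.54, set as the call begins (- or left out, the last holds). The fingers move at their own pace and stop on an object; the grip force is fixed at half the most. Time passes only in rows, so rows that repeat a pose let the fingers close. It gives the time, the measured TCP pose, the force, the opening and the grip force at its end, in the units of the state.
- bot.get_state(): the state, without advancing time (a new reading comes with each control period).
- bot.capture(name): name is "scene" or "top" or "wrist"; returns a dict with "pixels" (480x640x3 uint8, red, green, blue), "fovy" (degrees; the focal length in pixels is half the picture's height over the tangent of half this angle, whatever the lens; pixels are square), "cx", "cy" (the principal point, pixels), "R" (3x3) and "t" (3): a world point X has camera coordinates R X + t; the wrist camera has in their place "hand_eye" (4x4, takes a point from camera to tool coordinates, whose origin is the TCP and whose axes are the flange's). Camera axes: x right, y down, z forward; pixel columns grow to the right and rows downward; lengths in m; the calibration is good to about 2 mm. A picture is of the moment at which its call begins: read the wrist's pose just before it. There is no depth.
- bot.hand_in(): hands the job in; it is judged then, once.
The state is a dict: "time_s": time; "qpos": joint angles; "joint_vel": joint speeds; "effort": joint torques, N m; "eef_pos": TCP position; "tool_rot": TCP orientation; "wrist_force": force on the tool from outside, world axes, zero at the start; "moment": the same for the moment, N m; "opening": finger opening in m; "grasp_force": force on a finger pad.
Only numpy, scipy, OpenCV 4.12 (cv2) and the standard library are available. Lean on these libraries where they do the work, as an engineer would, in place of code of your own. Each camera call takes 0.05 s, during which the arm holds its last target. There are 200 camera calls.

## Working session

There is one attempt and no reset: what is moved stays moved. The work goes in short steps, Python scripts to look and compute and a shell command to move; the robot and the scene stay as the last step left them, time stands still between calls to the robot, and variables do not carry over. Pictures are saved under pics/ and viewed, at most 10 in all, crops included, and the job is handed in when it is done.

```bash
mkdir -p pics; cat > h.py <<'E'
import numpy as np, cv2, pickle
from cell import bot
def shot(n,f):
    s=bot.get_state(); c=bot.capture(n); c['state']=s
    cv2.imwrite(f'pics/{f}.png',c['pixels'][:,:,::-1]); pickle.dump(c,open(f'{f}.pkl','wb')); return c
def cam(c):
    f=240/np.tan(np.radians(c['fovy'])/2)
    K=np.array([[f,0,c['cx']],[0,f,c['cy']],[0,0,1]])
    if 'hand_eye' in c:
        from scipy.spatial.transform import Rotation as Ro
        T=np.eye(4);T[:3,:3]=Ro.from_quat(c['state']['tool_rot']).as_matrix();T[:3,3]=c['state']['eef_pos']
        M=np.linalg.inv(T@np.array(c['hand_eye'])); return K,M[:3,:3],M[:3,3]
    return K,np.array(c['R']),np.array(c['t'])
def px2w(c,uv,z):
    K,R,t=cam(c); o=-R.T@t; d=R.T@np.linalg.inv(K)@np.array([uv[0],uv[1],1]); return o+d*(z-o[2])/d[2]
def w2px(c,X):
    K,R,t=cam(c); p=K@(R@np.array(X)+t); return p[:2]/p[2]
def load(f): return pickle.load(open(f+'.pkl','rb'))
E
python3 - <<'E'
from h import *
for n in('top','scene'):
    c=shot(n,n+'0'); K,R,t=cam(c); print(n,c['fovy'],c['cx'],c['cy'],(-R.T@t).round(3),R.round(2).tolist(),c.keys())
s=bot.get_state(); print(s)
E
```

```text
top 52.86566287719604 320.1774399353676 247.33293251236236 [ 0.427 -0.004  1.35 ] [[-0.02, -1.0, -0.01], [-1.0, 0.02, -0.04], [0.04, 0.0, -1.0]] dict_keys(['pixels', 'fovy', 'cx', 'cy', 'R', 't', 'state'])
scene 45.15253970623437 315.5661827081532 233.76687115082473 [-0.378  1.165  0.798] [[-0.79, -0.61, 0.0], [-0.28, 0.36, -0.89], [0.54, -0.71, -0.46]] dict_keys(['pixels', 'fovy', 'cx', 'cy', 'R', 't', 'state'])
{'time_s': 0.1, 'qpos': array([-1.40558812e+00,  1.24424465e-01,  1.65153022e+00,  2.30844522e-06,
        1.36748475e+00, -8.25851060e-02]), 'joint_vel': array([-6.29302137e-04, -9.71570777e-04, -3.42688988e-03, -2.90217125e-05,
        2.49607937e-03,  5.62698821e-05]), 'effort': array([ 4.38726192e-04, -4.24932075e+01, -3.66654360e+01, -1.89221546e-04,
        3.98971213e-03,  1.10621613e-05]), 'eef_pos': array([ 0.15932202, -0.62965819,  0.25519014]), 'tool_rot': array([ 9.92334228e-01,  1.23579639e-01, -3.70065429e-05, -9.22648559e-04]), 'wrist_force': array([0.630194  , 0.55532678, 0.25727603]), 'moment': array([0.00757614, 0.04401538, 0.03867992]), 'grasp_force': 0.0, 'opening': 0.0857112422355099}
```

View pics/top0.png

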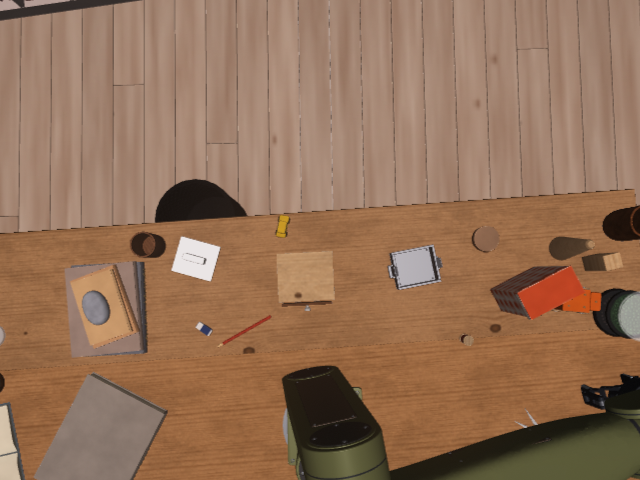

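View pics/scene0.png

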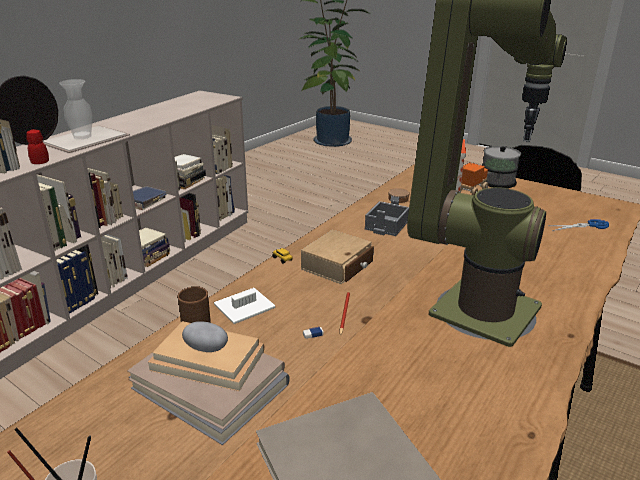

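The top view shows the case at (415,267), the lid at (196,258) with the pot just beside it at (148,245), the car at (283,226) near the far table edge, and the tin at (486,239). A wooden box stands between at (305,277).

```bash
python3 - <<'E'
from h import *
c=load('top0')
for n,uv,z in [('case',(415,267),.05),('lid',(196,258),.03),('car',(283,226),.02),('tin',(486,239),.027),('pot',(148,245),.09),('box',(305,277),.08)]: print(n,px2w(c,uv,z).round(3))
w=shot('wrist','w0'); print(w['fovy'],np.round(w['hand_eye'],3).tolist())
a=c['pixels'][200:310,120:520,::-1]
cv2.imwrite('pics/topcrop.png',cv2.resize(a,None,fx=2,fy=2,interpolation=cv2.INTER_CUBIC))
E
```

```text
case [ 0.428 -0.252  0.05 ]
lid [0.462 0.343 0.03 ]
car [0.547 0.104 0.02 ]
tin [ 0.501 -0.452  0.027]
pot [0.497 0.452 0.09 ]
box [0.406 0.043 0.08 ]
67.17632097955878 [[0.001, -0.952, -0.305, 0.078], [1.0, 0.001, 0.0, -0.001], [0.0, -0.305, 0.952, -0.118], [0.0, 0.0, 0.0, 1.0]]
```

```bash
H="python3 -m handwheel"
$H '[[[0,0,4],[0,0,0]],[[0,0,8],[0,0,0]],[[2,3,10],[0,0,0]],[[4,6,11],[0,0,0]],[[6.5,9,11],[0,0,0]]]' 
$H '[[[2.3,3,0],[0,0,0]],[[4.6,6,0],[0,0,0]],[[6.9,9,0],[0,0,0]],[[9.2,12,0],[0,0,0]],[[11.5,15,0],[0,0,0]]]'
$H '[[[3,3,-1.5],[0,0,0]],[[5.5,6,-3],[0,0,0]],[[8,9,-4.5],[0,0,0]],[[10,12,-6.5],[0,0,0]],[[12,15,-6.5],[0,0,0]]]'
$H '[[[0,0,0],[0,0,0]],[[0,0,0],[0,0,0]],[[0,0,0],[0,0,0]]]'
python3 - <<'E'
from h import *
shot('wrist','w1')
E
```

```text
time_s: 0.57
eef_pos: [0.2245, -0.5404, 0.3704]
tool_rot: [0.992, 0.122, 0.0, 0.003]
wrist_force: [-0.0, 0.0, -0.4]
opening: 0.0852
grasp_force: 0.0
time_s: 0.98
eef_pos: [0.34, -0.3884, 0.366]
tool_rot: [0.992, 0.123, -0.0, -0.0]
wrist_force: [0.2, -1.3, -0.3]
opening: 0.0852
grasp_force: 0.0
time_s: 1.4
eef_pos: [0.4587, -0.2376, 0.2967]
tool_rot: [0.992, 0.123, -0.003, -0.002]
wrist_force: [-0.1, -0.1, -0.8]
opening: 0.0854
grasp_force: 0.0
time_s: 1.65
eef_pos: [0.4594, -0.2402, 0.3014]
tool_rot: [0.992, 0.124, -0.0, 0.0]
wrist_force: [0.3, -0.0, -0.2]
opening: 0.0855
grasp_force: 0.0
```

View pics/w1.png

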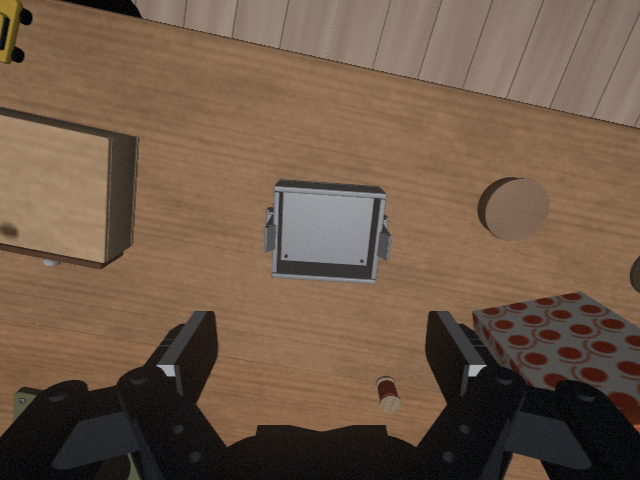

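The picture shows the case around (328,232) with its hooks at (270,230) and (385,240), and the tin at (513,209). I'll enlarge the case to pick its corners.

```bash
python3 - <<'E'
from h import *
a=load('w1')['pixels'][165:300,250:410,::-1]
cv2.imwrite('pics/c1.png',cv2.resize(a,None,fx=4.375,fy=4.375,interpolation=cv2.INTER_CUBIC))
E
```

```text
(no output)
```

View pics/c1.png

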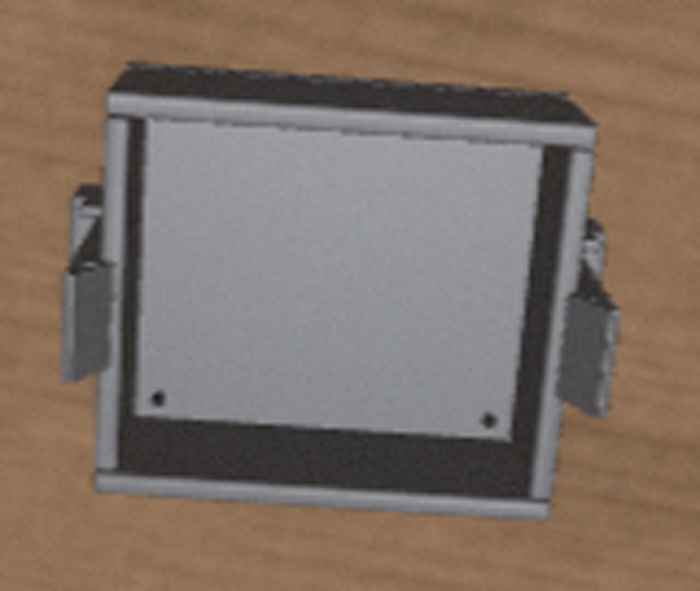

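The rim's outer corners are in the crop at (108,94), (597,126), (549,517) and (95,490).

```bash
cat >> h.py <<'E'
from scipy.optimize import least_squares
def fit(c,px,pts,x0):
    "pose x,y,yaw of points pts (body, z world) seen at px"
    def r(p):
        k,s=np.cos(p[2]),np.sin(p[2])
        return np.concatenate([w2px(c,[p[0]+k*q[0]-s*q[1],p[1]+s*q[0]+k*q[1],q[2]])-u for q,u in zip(pts,px)])
    o=least_squares(r,x0); return o.x.round(4),np.abs(o.fun).max().round(2)
def unc(p,s,o): return (np.array(p)+.5)/s-.5+np.array(o)
E
python3 - <<'E'
from h import *
c=load('w1'); px=[unc(p,4.375,(250,165)) for p in [(108,94),(597,126),(549,517),(95,490)]]
for p in px: print(px2w(c,p,.05).round(4))
print(fit(c,px,[(.051,.058,.05),(.051,-.058,.05),(-.051,-.058,.05),(-.051,.058,.05)],[.43,-.25,0]))
print(px2w(c,(513,209),.027))
E
H="python3 -m handwheel"
# towards car: tcp to about (0.55,0.07,0.26)
$H '[[[2,3.5,0],[0,0,-0.05]],[[4,7,0],[0,0,-0.1]],[[6,10.5,0],[0,0,-0.15]],[[8,14,0],[0,0,-0.2]],[[9,17.5,0],[0,0,-0.25]]]'
$H '[[[0,3.5,-1],[0,0,0]],[[0,7,-2],[0,0,0]],[[0,10.5,-3],[0,0,0]],[[0,13,-4],[0,0,0]],[[0,15.5,-4],[0,0,0]]]'
$H '[[[0,0,0],[0,0,0]],[[0,0,0],[0,0,0]],[[0,0,0],[0,0,0]]]'
python3 - <<'E'
from h import *
shot('wrist','w2')
c=load('w2'); print(w2px(c,[.547,.104,.015]))
E
```

```text
[ 0.4688 -0.1879  0.05  ]
[ 0.4897 -0.3006  0.05  ]
[ 0.3915 -0.3186  0.05  ]
[ 0.3704 -0.2055  0.05  ]
(array([ 0.4299, -0.2532,  0.182 ]), np.float64(1.18))
[ 0.50494058 -0.44662002  0.027     ]
time_s: 2.12
eef_pos: [0.5506, -0.0654, 0.3019]
tool_rot: [1.0, -0.004, 0.001, 0.0]
wrist_force: [0.6, 0.2, -0.3]
opening: 0.0851
grasp_force: 0.0
time_s: 2.53
eef_pos: [0.5486, 0.0897, 0.2593]
tool_rot: [1.0, -0.002, -0.002, 0.0]
wrist_force: [0.6, -0.6, 0.2]
opening: 0.0849
grasp_force: 0.0
time_s: 2.78
eef_pos: [0.5499, 0.0884, 0.2619]
tool_rot: [1.0, -0.002, 0.001, 0.0]
wrist_force: [-0.1, 0.5, 0.4]
opening: 0.0851
grasp_force: 0.0
[306.48475973 211.18903427]
```

View pics/w2.png

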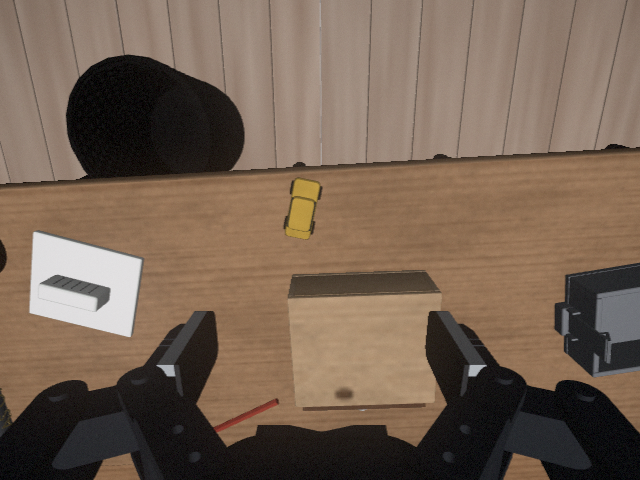

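The car is in the picture's middle at (303,209), nearly along world x. The lid is at left with plate corners (35,232), (143,258), (132,337) and (29,313).

```bash
python3 - <<'E'
from h import *
c=load('w2'); h=cv2.cvtColor(c['pixels'],cv2.COLOR_RGB2HSV)
m=cv2.inRange(h,(18,150,60),(32,255,255)); m[:165]=0;m[260:]=0;m[:,:270]=0;m[:,350:]=0
cnt=max(cv2.findContours(m,0,2)[0],key=cv2.contourArea); r=cv2.minAreaRect(cnt); b=cv2.boxPoints(r); print(r)
P=[px2w(c,u,.016) for u in b]; print(np.round(P,4)); P=np.array(P); print(P.mean(0).round(4),[np.linalg.norm(P[i]-P[i-1]).round(4) for i in range(4)])
e=[P[i]-P[i-1] for i in (1,2)]; e=max(e,key=np.linalg.norm); print('yaw',np.arctan2(e[1],e[0]))
print('box',px2w(c,(290,272),0).round(3),px2w(c,(290,297),.08).round(3),px2w(c,(290,297),.06).round(3))
print('boxtop',px2w(c,(440,293),.06).round(3))
print('lid',[px2w(c,u,.016).round(3) for u in [(35,232),(143,258),(132,337),(29,313)]])
a=c['pixels'][165:255,270:340,::-1]
cv2.imwrite('pics/c2.png',cv2.resize(a,None,fx=6,fy=6,interpolation=cv2.INTER_CUBIC))
t=load('top0'); print(w2px(t,[.4299,-.2532,.05]))
E
```

```text
((301.94232177734375, 208.2884521484375), (26.27956199645996, 58.63872146606445), 11.309932708740234)
[[0.5225 0.1286 0.016 ]
 [0.582  0.115  0.016 ]
 [0.5768 0.0894 0.016 ]
 [0.5167 0.1017 0.016 ]]
[0.5495 0.1087 0.016 ] [np.float64(0.0275), np.float64(0.0611), np.float64(0.0262), np.float64(0.0614)]
yaw -0.2237176103686154
box [0.474 0.124 0.   ] [0.482 0.118 0.08 ] [0.472 0.119 0.06 ]
boxtop [ 0.476 -0.026  0.06 ]
lid [array([0.526, 0.388, 0.016]), array([0.497, 0.279, 0.016]), array([0.4  , 0.307, 0.016]), array([0.432, 0.418, 0.016])]
[415.47977733 266.20204906]
```

View pics/c2.png

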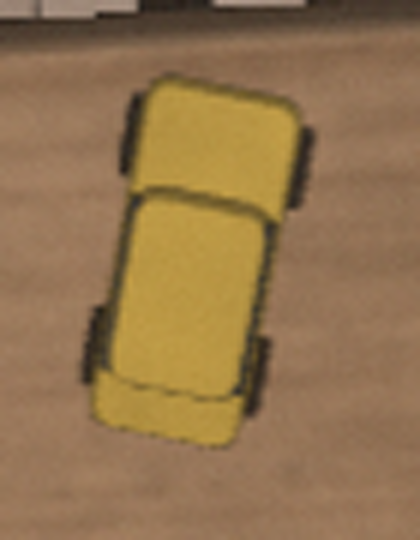

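```bash
H="python3 -m handwheel"
$H '[[[0,1,-4],[0,0,-0.1]],[[0,2,-8],[0,0,-0.2]],[[0,2,-12],[0,0,-0.206]],[[0,2,-16],[0,0,-0.206]],[[0,2,-18.5],[0,0,-0.206]]]' 6
$H '[[[0,0,-1.5],[0,0,0]],[[0,0,-3],[0,0,0]],[[0,0,-4.8],[0,0,0]],[[0,0,-4.8],[0,0,0]],[[0,0,-4.8],[0,0,0]]]'
python3 - <<'E'
from h import *
shot('wrist','w3')
E
```

```text
time_s: 3.25
eef_pos: [0.5475, 0.1081, 0.0724]
tool_rot: [0.994, -0.105, -0.002, 0.001]
wrist_force: [-1.0, -0.1, -0.3]
opening: 0.0598
grasp_force: 0.0
time_s: 3.67
eef_pos: [0.549, 0.1085, 0.0278]
tool_rot: [0.994, -0.105, -0.001, 0.0]
wrist_force: [-0.0, -0.2, -0.1]
opening: 0.0599
grasp_force: 0.0
```

View pics/w3.png

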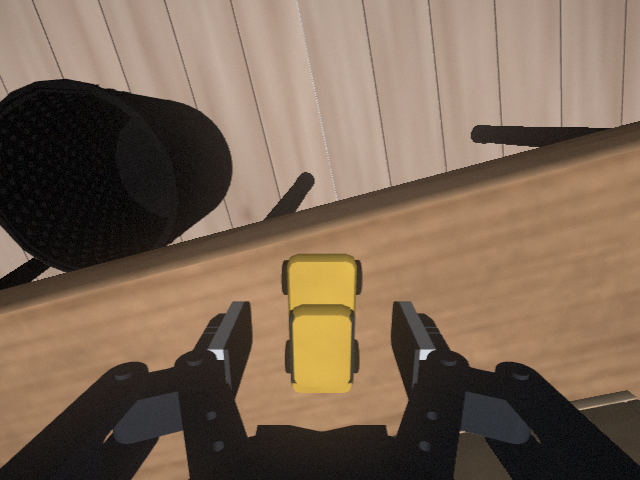

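The car stands centred and square between the open pads (car axis at column 322). Closing.

```bash
H="python3 -m handwheel"
$H '[[[0,0,0.1],[0,0,0]],[[0,0,0.1],[0,0,0]],[[0,0,0.1],[0,0,0]],[[0,0,0.1],[0,0,0]],[[0,0,0.1],[0,0,0]]]' 1.5
$H '[[[0,0,0],[0,0,0]],[[0,0,0],[0,0,0]],[[0,0,0],[0,0,0]],[[0,0,0],[0,0,0]],[[0,0,0],[0,0,0]]]'
$H '[[[0,0,1.5],[0,0,0]],[[0,0,4],[0,0,0]],[[0,0,8],[0,0,0]],[[0,0,12],[0,0,0]],[[0,0,16],[0,0,0]]]'
```

```text
time_s: 4.13
eef_pos: [0.5509, 0.11, 0.0312]
tool_rot: [0.995, -0.104, 0.002, -0.0]
wrist_force: [0.7, -0.5, 6.4]
opening: 0.0255
grasp_force: 60.4
time_s: 4.55
eef_pos: [0.5509, 0.11, 0.0312]
tool_rot: [0.995, -0.104, 0.002, -0.0]
wrist_force: [-0.1, -0.8, 5.9]
opening: 0.0252
grasp_force: 60.4
time_s: 4.97
eef_pos: [0.5485, 0.1099, 0.1903]
tool_rot: [0.995, -0.104, -0.001, 0.0]
wrist_force: [0.9, 0.6, -0.7]
opening: 0.0257
grasp_force: 59.6
```

```bash
H="python3 -m handwheel"
$H '[[[-1.2,-3.6,0],[0,0,0.04]],[[-2.4,-7.2,0],[0,0,0.08]],[[-3.6,-10.8,0],[0,0,0.12]],[[-4.8,-14.4,0],[0,0,0.16]],[[-6,-18,0],[0,0,0.2]]]'
$H '[[[-1.2,-3.6,0],[0,0,0.04]],[[-2.4,-7.2,0],[0,0,0.08]],[[-3.6,-10.8,0],[0,0,0.12]],[[-4.8,-14.4,0],[0,0,0.16]],[[-6,-18.1,0],[0,0,0.19]]]'
$H '[[[0,0,0],[0,0,0]],[[0,0,0],[0,0,0]],[[0,0,0],[0,0,0]],[[0,0,0],[0,0,0]]]'
python3 - <<'E'
from h import *
w=shot('wrist','w4'); c3=load('w3')
for c in(c3,w):
    h=cv2.cvtColor(c['pixels'],cv2.COLOR_RGB2HSV); m=cv2.inRange(h,(18,130,60),(32,255,255)); m[:240]=0
    cnt=max(cv2.findContours(m,0,2)[0],key=cv2.contourArea); print(cv2.boundingRect(cnt),cv2.minAreaRect(cnt))
E
```

```text
time_s: 5.38
eef_pos: [0.4883, -0.0712, 0.1893]
tool_rot: [1.0, -0.003, 0.0, 0.0]
wrist_force: [0.7, 0.5, -0.7]
opening: 0.0251
grasp_force: 59.6
time_s: 5.8
eef_pos: [0.4283, -0.2524, 0.1893]
tool_rot: [0.996, 0.092, 0.0, -0.0]
wrist_force: [-0.1, -0.9, -0.5]
opening: 0.0255
grasp_force: 59.6
time_s: 6.13
eef_pos: [0.4296, -0.25, 0.189]
tool_rot: [0.996, 0.091, -0.0, -0.0]
wrist_force: [-0.3, -0.3, -0.4]
opening: 0.0253
grasp_force: 59.7
(286, 254, 71, 139) ((320.9999694824219, 323.0), (69.99998474121094, 137.99996948242188), -0.0)
(287, 254, 69, 136) ((320.9999694824219, 321.5), (67.99998474121094, 134.99996948242188), -0.0)
```

View pics/w4.png

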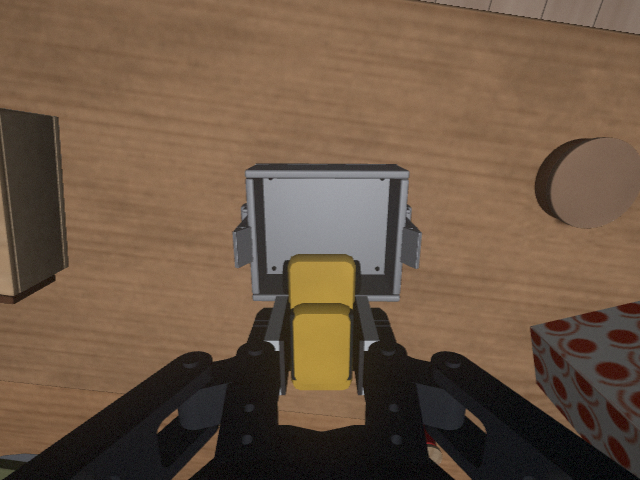

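The car is held level between the pads, and the case lies square behind it, its rim corners at (247,170), (409,170), (401,300) and (253,300).

```bash
python3 - <<'E'
from h import *
c=load('w4'); px=[(247,170.5),(409,170.5),(401,300.5),(253,300.5)]
print([px2w(c,p,.05).round(4).tolist() for p in px])
for z in(.05,.055): print(fit(c,px,[(.051,.058,z),(.051,-.058,z),(-.051,-.058,z),(-.051,.058,z)],[.43,-.25,0]))
t=load('top0'); g=t['pixels']
E
```

```text
[[0.469, -0.1892, 0.05], [0.4897, -0.3006, 0.05], [0.3911, -0.3201, 0.05], [0.3699, -0.206, 0.05]]
(array([ 0.4297, -0.254 ,  0.1828]), np.float64(2.04))
(array([ 0.4309, -0.2537,  0.1828]), np.float64(3.75))
```

```bash
H="python3 -m handwheel"
$H '[[[0,-0.35,-3],[0,0,0]],[[0,-0.35,-6],[0,0,0]],[[0,-0.35,-9],[0,0,0]],[[0,-0.35,-12],[0,0,0]],[[0,-0.35,-14],[0,0,0]]]'
$H '[[[0,0,-0.3],[0,0,0]],[[0,0,-0.6],[0,0,0]],[[0,0,-0.9],[0,0,0]],[[0,0,-0.9],[0,0,0]],[[0,0,-0.9],[0,0,0]]]'
```

```text
time_s: 6.6
eef_pos: [0.4286, -0.2523, 0.0464]
tool_rot: [0.996, 0.092, -0.001, -0.001]
wrist_force: [0.5, 0.0, -0.8]
opening: 0.0252
grasp_force: 59.7
time_s: 7.02
eef_pos: [0.4305, -0.2552, 0.0419]
tool_rot: [0.996, 0.091, 0.001, 0.001]
wrist_force: [-1.3, -0.1, -0.0]
opening: 0.0251
grasp_force: 59.7
```

```bash
H="python3 -m handwheel"
$H '[[[0,0,-0.1],[0,0,0]],[[0,0,-0.1],[0,0,0]],[[0,0,-0.1],[0,0,0]]]'
$H '[[[0,0,-0.1],[0,0,0]],[[0,0,-0.1],[0,0,0]],[[0,0,-0.1],[0,0,0]]]'
```

```text
time_s: 7.27
eef_pos: [0.4297, -0.2549, 0.0399]
tool_rot: [0.996, 0.091, 0.0, 0.0]
wrist_force: [0.0, -1.1, -1.3]
opening: 0.0256
grasp_force: 59.7
time_s: 7.52
eef_pos: [0.4293, -0.2546, 0.0383]
tool_rot: [0.996, 0.091, -0.0, -0.0]
wrist_force: [-0.3, 0.2, -0.9]
opening: 0.0252
grasp_force: 59.7
```

```bash
H="python3 -m handwheel"
$H '[[[0,0,-0.1],[0,0,0]],[[0,0,-0.1],[0,0,0]],[[0,0,-0.1],[0,0,0]]]'
$H '[[[0,0,-0.05],[0,0,0]],[[0,0,-0.05],[0,0,0]],[[0,0,-0.05],[0,0,0]]]'
$H '[[[0,0,-0.05],[0,0,0]],[[0,0,-0.05],[0,0,0]],[[0,0,-0.05],[0,0,0]]]'
```

```text
time_s: 7.77
eef_pos: [0.4294, -0.2547, 0.0373]
tool_rot: [0.996, 0.091, 0.0, 0.0]
wrist_force: [-0.1, 0.3, 0.2]
opening: 0.0252
grasp_force: 59.7
time_s: 8.02
eef_pos: [0.4295, -0.2547, 0.0372]
tool_rot: [0.996, 0.091, -0.0, 0.0]
wrist_force: [-2.0, 1.1, 4.1]
opening: 0.0252
grasp_force: 60.2
time_s: 8.27
eef_pos: [0.4295, -0.2548, 0.0372]
tool_rot: [0.996, 0.091, -0.0, -0.0]
wrist_force: [-3.8, 2.6, 8.9]
opening: 0.0253
grasp_force: 60.7
```

```bash
H="python3 -m handwheel"
$H '[[[0,0,0.1],[0,0,0]],[[0,0,0.1],[0,0,0]],[[0,0,0.1],[0,0,0]],[[0,0,0.1],[0,0,0]],[[0,0,0.1],[0,0,0]]]' 4.8
$H '[[[0,0,2],[0,0,0]],[[0,0,6],[0,0,0]],[[0,0,10],[0,0,0]],[[0,0,14],[0,0,0]],[[0,0,18],[0,0,0]]]'
$H '[[[1.5,0,3],[0,0,0]],[[3,0,5],[0,0,0]],[[4,0,5],[0,0,0]],[[4,0,5],[0,0,0]],[[4,0,5],[0,0,0]]]'
python3 - <<'E'
from h import *
c=shot('wrist','w5'); print(c['state']['eef_pos'],c['state']['tool_rot'])
h=cv2.cvtColor(c['pixels'],cv2.COLOR_RGB2HSV); m=cv2.inRange(h,(18,130,60),(32,255,255))
cnt=max(cv2.findContours(m,0,2)[0],key=cv2.contourArea); r=cv2.minAreaRect(cnt); print(r)
P=np.array([px2w(c,u,.022) for u in cv2.boxPoints(r)]); print(P.round(4))
# case-frame coordinates
k,s=np.cos(.182),np.sin(.182); print(((P[:,:2]-[.4297,-.2537])@np.array([[k,-s],[s,k]])).round(4))
E
```

```text
time_s: 8.68
eef_pos: [0.4294, -0.2545, 0.0373]
tool_rot: [0.996, 0.091, -0.0, -0.0]
wrist_force: [-1.0, 2.1, 3.0]
opening: 0.048
grasp_force: 0.0
time_s: 9.1
eef_pos: [0.429, -0.2545, 0.2187]
tool_rot: [0.996, 0.091, -0.0, -0.0]
wrist_force: [-0.0, -0.9, -0.9]
opening: 0.0481
grasp_force: 0.0
time_s: 9.52
eef_pos: [0.4688, -0.2542, 0.2653]
tool_rot: [0.996, 0.091, -0.001, -0.001]
wrist_force: [0.1, -0.6, -0.6]
opening: 0.0476
grasp_force: 0.0
[ 0.46884168 -0.25424294  0.26528879] [ 9.95847034e-01  9.10278373e-02 -1.33633170e-03 -9.11552174e-04]
((315.5, 244.5), (55.0, 25.0), 90.0)
[[ 0.4565 -0.2364  0.022 ]
 [ 0.4611 -0.2616  0.022 ]
 [ 0.4015 -0.273   0.022 ]
 [ 0.3966 -0.2465  0.022 ]]
[[ 0.0294  0.0121]
 [ 0.0295 -0.0135]
 [-0.0312 -0.0139]
 [-0.0312  0.013 ]]
```

The car stands centred and square in the case. Now to the lid.

```bash
H="python3 -m handwheel"
$H '[[[0,4,0],[0,0,0.095]],[[0,8,0],[0,0,0.19]],[[0,12,0],[0,0,0.285]],[[0,16,0],[0,0,0.38]],[[0,20,0],[0,0,0.475]]]' 8
$H '[[[0,4,0],[0,0,0.095]],[[0,8,0],[0,0,0.19]],[[0,12,0],[0,0,0.285]],[[0,16,0],[0,0,0.38]],[[0,20,0],[0,0,0.475]]]'
$H '[[[0,4,0],[0,0,0.09]],[[0,8,0],[0,0,0.17]],[[0,12,0],[0,0,0.17]],[[0,16,0],[0,0,0.17]],[[0,19.5,0],[0,0,0.17]]]'
$H '[[[-0.3,1.9,-1.5],[0,0,0]],[[-0.3,1.9,-1.5],[0,0,0]],[[-0.3,1.9,-1.5],[0,0,0]],[[-0.3,1.9,-1.5],[0,0,0]]]'
python3 - <<'E'
from h import *
c=shot('wrist','w6'); print(c['state']['eef_pos'],c['state']['tool_rot'],c['state']['qpos'].round(2))
print(w2px(c,[.464,.348,.016]),w2px(c,[.497,.452,.09]))
E
```

```text
time_s: 9.98
eef_pos: [0.4675, -0.0531, 0.2647]
tool_rot: [0.946, 0.324, -0.002, -0.001]
wrist_force: [-0.1, -0.6, 0.5]
opening: 0.0798
grasp_force: 0.0
time_s: 10.4
eef_pos: [0.4676, 0.1466, 0.2649]
tool_rot: [0.843, 0.538, -0.002, -0.001]
wrist_force: [0.9, -0.5, -0.6]
opening: 0.0795
grasp_force: 0.0
time_s: 10.82
eef_pos: [0.4678, 0.3417, 0.2646]
tool_rot: [0.795, 0.606, -0.002, -0.0]
wrist_force: [0.7, -0.6, 1.0]
opening: 0.0798
grasp_force: 0.0
time_s: 11.15
eef_pos: [0.4658, 0.358, 0.2507]
tool_rot: [0.796, 0.606, -0.002, 0.0]
wrist_force: [0.4, -0.0, -1.0]
opening: 0.0798
grasp_force: 0.0
[0.46584327 0.35804491 0.25071239] [ 7.95676648e-01  6.05719517e-01 -1.58730787e-03  1.37502665e-04] [ 0.56 -0.01  1.8  -0.    1.36  0.83]
[323.06701208 220.98324626] [329.51792845  98.2894402 ]
```

View pics/w6.png

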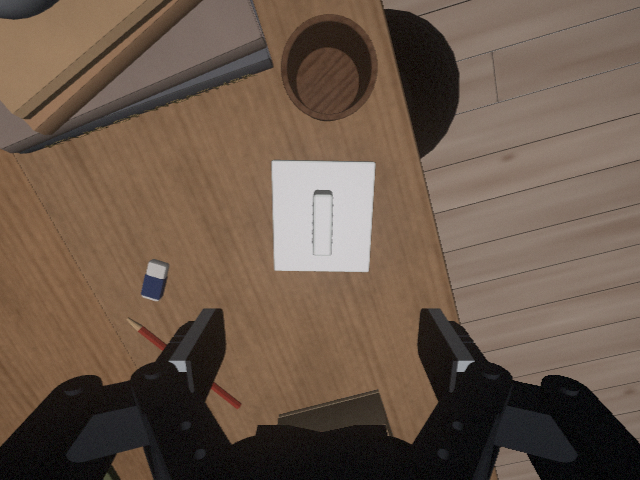

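The lid lies nearly square to the tool: plate corners (272,161), (376,163), (370,272) and (275,271), rib at (323,222). The pot is beyond it at (329,67).

```bash
python3 - <<'E'
from h import *
c=load('w6'); g=cv2.cvtColor(c['pixels'],cv2.COLOR_RGB2GRAY); h=cv2.cvtColor(c['pixels'],cv2.COLOR_RGB2HSV)
m=cv2.inRange(h,(0,0,150),(180,40,255)); m[:,:240]=0;m[:150]=0;m[285:]=0;m[:,400:]=0
cnt=max(cv2.findContours(m,0,2)[0],key=cv2.contourArea); q=cv2.approxPolyDP(cnt,8,True)[:,0]; print(q.tolist())
# order: by lid axes  (+x is picture right?, +y picture up): tool y->pic right
P=np.array([px2w(c,u,.016) for u in q]); print(P.round(4))
yaw=-.27;k,s=np.cos(yaw),np.sin(yaw); d=P[:,:2]-P[:,:2].mean(0); b=d@np.array([[k,-s],[s,k]])
pts=[(np.sign(x)*.05,np.sign(y)*.057,.016) for x,y in b]
f,e=fit(c,q.astype(float),pts,[.464,.348,-.27]); print('lid',f,e)
r=c['state']['tool_rot']; print('toolyaw',2*np.arctan2(r[1],r[0]),'need',f[2]+np.pi/2)
E
```

```text
[[272, 161], [274, 269], [368, 271], [374, 163]]
[[0.4326 0.4176 0.016 ]
 [0.4008 0.3117 0.016 ]
 [0.4952 0.2834 0.016 ]
 [0.5259 0.39   0.016 ]]
lid [ 0.4635  0.3504 -0.2875] 1.89
toolyaw 1.3013416070248562 need 1.2832963267948965
```

```bash
H="python3 -m handwheel"
$H '[[[-0.2,-0.4,-4],[0,0,-0.018]],[[-0.2,-0.8,-8],[0,0,-0.018]],[[-0.2,-0.8,-12],[0,0,-0.018]],[[-0.2,-0.8,-16],[0,0,-0.018]],[[-0.2,-0.8,-18],[0,0,-0.018]]]' 4.5
$H '[[[0,0,-1],[0,0,0]],[[0,0,-2],[0,0,0]],[[0,0,-2.5],[0,0,0]],[[0,0,-2.5],[0,0,0]],[[0,0,-2.5],[0,0,0]]]'
python3 - <<'E'
from h import *
c=shot('wrist','w7'); s=c['state'];print(s['eef_pos'],s['tool_rot'],s['wrist_force'])
p,rr=s['eef_pos'],s['tool_rot']; print(2*np.arctan2(rr[1],rr[0]))
E
```

```text
time_s: 11.62
eef_pos: [0.4623, 0.3481, 0.0676]
tool_rot: [0.802, 0.598, -0.003, -0.0]
wrist_force: [-1.1, -0.9, 0.4]
opening: 0.0448
grasp_force: 0.0
time_s: 12.03
eef_pos: [0.4656, 0.3518, 0.049]
tool_rot: [0.801, 0.599, 0.001, 0.0]
wrist_force: [-0.5, 0.3, 0.9]
opening: 0.0454
grasp_force: 0.0
[0.46560721 0.35184342 0.0490444 ] [8.01062132e-01 5.98579460e-01 1.44129223e-03 1.16518863e-04] [-0.47060298  0.26122382  0.8771637 ]
1.283454789990511
```

```bash
H="python3 -m handwheel"
$H '[[[0,0,0],[0,0,0]],[[0,0,0],[0,0,0]],[[0,0,0],[0,0,0]],[[0,0,0],[0,0,0]],[[0,0,0],[0,0,0]]]' 0.8
$H '[[[0,0,0],[0,0,0]],[[0,0,0],[0,0,0]],[[0,0,0],[0,0,0]]]'
```

```text
time_s: 12.5
eef_pos: [0.4653, 0.352, 0.0488]
tool_rot: [0.801, 0.599, 0.001, 0.0]
wrist_force: [-0.8, -0.2, 6.1]
opening: 0.0172
grasp_force: 61.4
time_s: 12.75
eef_pos: [0.4653, 0.352, 0.0488]
tool_rot: [0.801, 0.599, 0.001, 0.0]
wrist_force: [-1.0, 0.4, 5.4]
opening: 0.0164
grasp_force: 61.4
```

```bash
H="python3 -m handwheel"
$H '[[[0,0,2],[0,0,0]],[[0,0,5],[0,0,0]],[[0,0,9],[0,0,0]],[[0,0,13],[0,0,0]],[[0,0,16],[0,0,0]]]'
$H '[[[-0.3,-4,0],[0,0,0.05]],[[-0.6,-8,0],[0,0,0.1]],[[-0.9,-12,0],[0,0,0.15]],[[-1.2,-16,0],[0,0,0.2]],[[-1.5,-20,0],[0,0,0.25]]]'
$H '[[[-0.3,-4,0],[0,0,0.05]],[[-0.6,-8,0],[0,0,0.1]],[[-0.9,-12,0],[0,0,0.15]],[[-1.2,-16,0],[0,0,0.2]],[[-1.5,-20,0],[0,0,0.22]]]'
$H '[[[-0.1,-4,0],[0,0,0]],[[-0.3,-8,0],[0,0,0]],[[-0.4,-12,0],[0,0,0]],[[-0.5,-16,0],[0,0,0]],[[-0.5,-20.4,0],[0,0,0]]]'
$H '[[[0,0,0],[0,0,0]],[[0,0,0],[0,0,0]],[[0,0,0],[0,0,0]],[[0,0,0],[0,0,0]]]'
python3 - <<'E'
from h import *
c=shot('wrist','w8');s=c['state'];print(s['eef_pos'],s['tool_rot'],2*np.arctan2(s['tool_rot'][1],s['tool_rot'][0]))
h=cv2.cvtColor(c['pixels'],cv2.COLOR_RGB2HSV)
m=cv2.inRange(h,(0,0,150),(180,40,255)); cv2.imwrite('m8.png',m)
cnt=max(cv2.findContours(m,0,2)[0],key=cv2.contourArea); q=cv2.approxPolyDP(cnt,6,True)[:,0]; print(q.tolist())
E
```

```text
time_s: 13.17
eef_pos: [0.4646, 0.3516, 0.2102]
tool_rot: [0.801, 0.599, 0.001, 0.0]
wrist_force: [1.0, 0.9, -0.6]
opening: 0.0169
grasp_force: 60.5
time_s: 13.58
eef_pos: [0.4483, 0.1498, 0.2067]
tool_rot: [0.719, 0.695, -0.0, -0.0]
wrist_force: [0.2, -0.8, -0.4]
opening: 0.0167
grasp_force: 60.5
time_s: 14.0
eef_pos: [0.4334, -0.0502, 0.2069]
tool_rot: [0.639, 0.77, -0.0, -0.0]
wrist_force: [1.7, 0.4, -1.6]
opening: 0.0166
grasp_force: 60.5
time_s: 14.42
eef_pos: [0.4284, -0.2519, 0.2068]
tool_rot: [0.64, 0.769, 0.0, -0.0]
wrist_force: [0.4, 0.7, -1.1]
opening: 0.0165
grasp_force: 60.5
time_s: 14.75
eef_pos: [0.4292, -0.2491, 0.2067]
tool_rot: [0.639, 0.769, 0.0, -0.001]
wrist_force: [-0.6, -0.0, -1.2]
opening: 0.0169
grasp_force: 60.5
[ 0.42919647 -0.24914546  0.20671838] [ 6.39099626e-01  7.69123710e-01  9.24539431e-05 -6.15547551e-04] 1.7549382393492792
[[204, 191], [219, 346], [228, 360], [249, 354], [266, 313], [296, 295], [306, 251], [340, 253], [346, 294], [376, 312], [394, 354], [415, 360], [422, 351], [436, 189]]
```

View pics/w8.png

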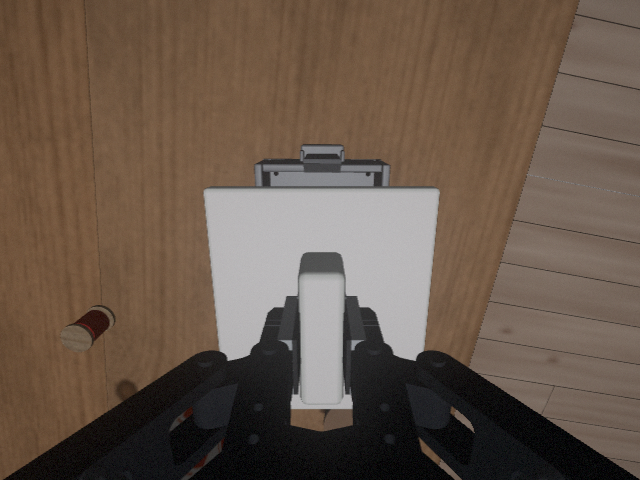

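The lid hangs level and square; its far plate edge is at row 188 (columns 205 to 438), its near edge at row 408. The case's +y end and hook show behind it at rows 146 to 186.

```bash
python3 - <<'E'
from h import *
c=load('w8'); g=cv2.cvtColor(c['pixels'],cv2.COLOR_RGB2GRAY).astype(int)
print('col250',g[180:200,250]); print('col400',g[180:200,400]); print('near col321',g[398:416,321],g[398:416,345])
for r in(200,250,330): print(r,g[r,196:224],g[r,418:446])
for r in (166,170): print('case',r,g[r,250:275],g[r,376:396])
print('rim col350',g[152:186,362]); print('rim col290',g[152:186,280])
print('hook row',g[150,296:310],g[150,336:350])
E
```

```text
col250 [100 103  99  97 102 101  81  85 116 156 166 173 178 182 181 182 182 180
 185 183]
col400 [ 99 101  99 101 101 100  83  84 118 161 169 173 178 181 181 182 183 182
 181 182]
near col321 [176 178 177 175 176 165 161 176 176 175 170  75  63  63  77  90  93  93] [177 178 178 177 177 179 177 173 177 175 167 100  87  86  86  89  84  84]
200 [ 96 102 100  98  98  96  98  95 115 165 175 178 182 182 180 181 181 183
 181 180 182 185 184 182 181 181 179 182] [181 185 181 184 181 180 181 181 182 182 183 181 182 182 180 182 182 182
 174 171 145  85 101 100  99 101  99  99]
250 [104 103 103 100 102  98 100 100 102 103 105 106 101 120 168 174 181 178
 181 181 184 184 183 184 183 183 185 183] [185 183 183 181 180 184 183 180 180 181 183 182 180 177 166 148  88 106
 108 104 104 105 101 100 103 101 100  99]
330 [ 97  95  97  99  99  97 101 101 100 100 101 101 100 101 103 104 106 102
 103 104 101 128 162 173 180 180 183 178] [182 181 179 183 179 179 169 143  87 103  99  96  96  99  98  98 102 100
 103 103 100  97 100  95  95  98  97  98]
case 166 [ 98 100  94  91  84 104 118 125 129 133 118  80  73 115 132 129 130 130
 133 129 128 131 130 133 130] [122 123 122 122 119  96  64  97 126 130 127 122 115  96  87  98  99  98
  98  94]
case 170 [100  99 100  93  84 104 120 122 128 135 121  80  64  92 103 101  98 102
 101 103  99 103 103 105 106] [129 126 127 127 120  85  68 108 133 134 127 128 118  90  85  99  99  99
  93  94]
rim col350 [ 94  96  95  93  94  95  94  79  45  49  45  49  57  98 124 126 126 128
 124  93  84 136 134 136 136 134 136 137 136 132 136 136 137 135]
rim col290 [ 90  88  95  95  99  96  82  65  51  48  46  46  80 113 131 127 123 117
 110  90 136 134 134 135 132 136 133 135 137 133 134 133 133 132]
hook row [ 95  94  94  94  69  45  49  86 133 135 136 137 134 135] [132 131 133 131 120  70  41  59  85  97  95  92  94  96]
```

```bash
python3 - <<'E'
from h import *
c=load('w8'); s=c['state']; p=s['eef_pos']
px=np.array([(203.2,188.2),(439.7,188.2),(417.6,408.6),(225.1,408.6)])
bod=[(-.05,.057),(.05,.057),(.05,-.057),(-.05,-.057)]
def r(a):
    k,q=np.cos(a[2]),np.sin(a[2])
    return np.concatenate([w2px(c,[a[0]+k*x-q*y,a[1]+q*x+k*y,a[3]])-u for (x,y),u in zip(bod,px)])
o=least_squares(r,[.43,-.25,.18,.17]); L=o.x; print('lid',L.round(4),o.fun.round(2),'dz',p[2]-L[3])
C=fit(c,[(254.7,164.0),(389.2,164.9)],[(-.051,.058,.05),(.051,.058,.05)],[.43,-.25,.18]); print('case',C)
print('width at rim', np.linalg.norm(px2w(c,(254.7,164),.05)-px2w(c,(389.2,164.9),.05)))
print('mean shift',(C[0][:2]-L[:2]).round(4), 'tcp-lid',(p[:2]-L[:2]).round(4))
E
```

```text
lid [ 0.4293 -0.2513  0.1847  0.1718] [-0.2   0.17  0.16  0.2   0.27 -0.19 -0.23 -0.27] dz 0.03494678077925753
case (array([ 0.4298, -0.2535,  0.1783]), np.float64(1.27))
width at rim 0.10009747563276494
mean shift [ 0.0005 -0.0022] tcp-lid [-0.0001  0.0021]
```

```bash
H="python3 -m handwheel"
$H '[[[0.05,-0.22,-2.5],[0,0,-0.004]],[[0.05,-0.22,-5],[0,0,-0.004]],[[0.05,-0.22,-7],[0,0,-0.004]],[[0.05,-0.22,-8.5],[0,0,-0.004]],[[0.05,-0.22,-9],[0,0,-0.004]]]'
$H '[[[0,0,0],[0,0,0]],[[0,0,0],[0,0,0]],[[0,0,0],[0,0,0]]]'
python3 - <<'E'
from h import *
c=shot('wrist','w9'); s=c['state']; p=s['eef_pos']; print(p)
h=cv2.cvtColor(c['pixels'],cv2.COLOR_RGB2HSV); g=cv2.cvtColor(c['pixels'],cv2.COLOR_RGB2GRAY).astype(int)
for n,X in [('lid far mid',None)]: pass
k,q=np.cos(.18),np.sin(.18)
W=lambda x,y,z:[.4298+k*x-q*y,-.2537+q*x+k*y,z]
print('expected rim corners',w2px(c,W(-.051,.058,.05)),w2px(c,W(.051,.058,.05)),'hook barb edges',w2px(c,W(-.013,.061,.076)),w2px(c,W(.013,.061,.076)))
for r in (120,140,160,170,175): print(r,g[r,285:310],g[r,332:358])
print(g[100:200,321]); print(g[140:200,230])
E
```

```text
time_s: 15.22
eef_pos: [0.4286, -0.25, 0.1143]
tool_rot: [0.64, 0.768, -0.0, -0.003]
wrist_force: [-0.2, 0.2, -1.1]
opening: 0.0165
grasp_force: 60.5
time_s: 15.47
eef_pos: [0.4309, -0.2527, 0.1189]
tool_rot: [0.641, 0.768, 0.0, 0.001]
wrist_force: [-0.5, 0.3, -0.9]
opening: 0.0167
grasp_force: 60.5
[ 0.4308744  -0.25267545  0.11891054]
expected rim corners [219.00594497 173.0347419 ] [419.346056  173.0890474] hook barb edges [289.35700904 173.18235638] [348.70198934 173.19840007]
120 [ 98  97 101 101  99 102 100 101  99 100  98  95  96  96  97  95 101 100
 102 102 104 105  98  98  93] [ 98  99  98  99 100 102 102 104 101  97 101  97 101 100  99 101  98 101
 100  98  98  94  93  97  94  91]
140 [100  96  95 100 100  99  93  91  91  88  89  91  89  94  94  98  98 101
 102  98 102 100 102 102 102] [ 99 102 100 103  98  98  96  98  96  96  98  97  97  98  97  96 102 102
  99 103 101  99  98  95  93  96]
160 [100 100  94  84 103 120 122  89  50  59  72  45  41  46  44  44  48  48
  40  44  45  45  44  47  45] [ 45  47  45  46  45  44  45  46  42  46  46  59  73  58  62 101 119 113
  98  
[... 356 characters left out ...]
69  85 114 126
 123 124 125 124 124 127 126 123]
[ 94  98  96 100  95  96  96  94  93  94  93  94  95  95  95  96  96 100
  96  98  95  97  96  97  95  95  94  95  95  97  94  95  95  98  99 100
 101  98 100  99 101  98  96  42  73  95 114 134 133 135 134 134 133 133
 133 132  46  47  47  43  43  44  41  46  50  63  89  91  94  92  91 115
  61  66  67  69  71  72  68  67  68  70  68  68  72 138  89  84 119 160
 169 172 181 186 184 183 184 186 182 184]
[103 103 103 104 107 105 105 106 105 105 105 107 109 105 105 104 103 101
  99 102 100  98 100 100 100 100 100  97  63  48  47  46  53  74  83  85
  90  92  91  93  97 100 100 101 103 104  77  82 117 158 168 172 179 183
 183 184 185 183 184 184]
```

```bash
H="python3 -m handwheel"
$H '[[[0,0,-0.2],[0,0,0]],[[0,0,-0.4],[0,0,0]],[[0,0,-0.5],[0,0,0]],[[0,0,-0.5],[0,0,0]]]'
$H '[[[0,0,-0.2],[0,0,0]],[[0,0,-0.4],[0,0,0]],[[0,0,-0.4],[0,0,0]]]'
$H '[[[0,0,-0.2],[0,0,0]],[[0,0,-0.3],[0,0,0]],[[0,0,-0.3],[0,0,0]]]'
```

```text
time_s: 15.85
eef_pos: [0.4297, -0.2524, 0.1121]
tool_rot: [0.641, 0.767, 0.0, -0.0]
wrist_force: [0.3, -0.2, -1.0]
opening: 0.0166
grasp_force: 60.5
time_s: 16.1
eef_pos: [0.4299, -0.2523, 0.1081]
tool_rot: [0.641, 0.767, 0.0, -0.0]
wrist_force: [0.0, 1.5, 0.8]
opening: 0.0165
grasp_force: 60.8
time_s: 16.35
eef_pos: [0.4302, -0.2526, 0.1057]
tool_rot: [0.641, 0.767, 0.0, 0.0]
wrist_force: [-0.0, 3.2, 3.9]
opening: 0.0168
grasp_force: 61.2
```

```bash
H="python3 -m handwheel"
$H '[[[-0.02,0.1,0],[0,0,0]],[[-0.02,0.1,0],[0,0,0]],[[-0.02,0.1,0],[0,0,0]]]'
$H '[[[0,0,-0.15],[0,0,0]],[[0,0,-0.2],[0,0,0]],[[0,0,-0.2],[0,0,0]]]'
```

```text
time_s: 16.6
eef_pos: [0.4301, -0.2518, 0.1057]
tool_rot: [0.641, 0.767, 0.0, 0.001]
wrist_force: [0.7, 1.4, 3.3]
opening: 0.0166
grasp_force: 61.1
time_s: 16.85
eef_pos: [0.4303, -0.2521, 0.1044]
tool_rot: [0.641, 0.767, -0.0, 0.001]
wrist_force: [-0.7, 2.2, 7.9]
opening: 0.0168
grasp_force: 61.7
```

```bash
H="python3 -m handwheel"
$H '[[[0,0.05,-0.15],[0,0,0]],[[0,0.05,-0.3],[0,0,0]],[[0,0.05,-0.3],[0,0,0]]]'
$H '[[[0,0,-0.15],[0,0,0]],[[0,0,-0.2],[0,0,0]],[[0,0,-0.2],[0,0,0]]]'
$H '[[[0,0,-0.15],[0,0,0]],[[0,0,-0.2],[0,0,0]],[[0,0,-0.2],[0,0,0]]]'
```

```text
time_s: 17.1
eef_pos: [0.4308, -0.2523, 0.1026]
tool_rot: [0.641, 0.767, -0.0, 0.002]
wrist_force: [-2.1, 3.3, 11.4]
opening: 0.0168
grasp_force: 62.4
time_s: 17.35
eef_pos: [0.43, -0.2512, 0.0984]
tool_rot: [0.641, 0.767, 0.0, 0.001]
wrist_force: [1.9, 0.5, 2.9]
opening: 0.0169
grasp_force: 61.0
time_s: 17.6
eef_pos: [0.4296, -0.2511, 0.096]
tool_rot: [0.641, 0.767, -0.0, -0.0]
wrist_force: [1.7, -0.7, 1.4]
opening: 0.0168
grasp_force: 61.0
```

```bash
H="python3 -m handwheel"
$H '[[[0,0,-0.1],[0,0,0]],[[0,0,-0.2],[0,0,0]],[[0,0,-0.2],[0,0,0]]]'
$H '[[[0,0,-0.1],[0,0,0]],[[0,0,-0.15],[0,0,0]],[[0,0,-0.15],[0,0,0]]]'
$H '[[[0,0,-0.1],[0,0,0]],[[0,0,-0.15],[0,0,0]],[[0,0,-0.15],[0,0,0]]]'
```

```text
time_s: 17.85
eef_pos: [0.4293, -0.2509, 0.0937]
tool_rot: [0.641, 0.767, -0.0, -0.0]
wrist_force: [1.1, -0.4, -0.6]
opening: 0.0166
grasp_force: 60.8
time_s: 18.1
eef_pos: [0.4289, -0.2504, 0.0918]
tool_rot: [0.641, 0.767, -0.0, -0.001]
wrist_force: [-0.3, 0.2, -1.2]
opening: 0.0168
grasp_force: 60.4
time_s: 18.35
eef_pos: [0.4295, -0.2509, 0.091]
tool_rot: [0.641, 0.767, -0.0, -0.0]
wrist_force: [-0.4, -0.4, -1.6]
opening: 0.0168
grasp_force: 60.5
```

```bash
H="python3 -m handwheel"
$H '[[[0,0,-0.1],[0,0,0]],[[0,0,-0.2],[0,0,0]],[[0,0,-0.2],[0,0,0]]]'
$H '[[[0,0,-0.1],[0,0,0]],[[0,0,-0.1],[0,0,0]],[[0,0,-0.1],[0,0,0]]]'
$H '[[[0,0,-0.1],[0,0,0]],[[0,0,-0.1],[0,0,0]],[[0,0,-0.1],[0,0,0]]]'
```

```text
time_s: 18.6
eef_pos: [0.4297, -0.251, 0.0907]
tool_rot: [0.641, 0.768, -0.0, -0.001]
wrist_force: [-5.3, 3.0, 9.4]
opening: 0.0166
grasp_force: 61.9
time_s: 18.85
eef_pos: [0.4297, -0.251, 0.0907]
tool_rot: [0.641, 0.768, -0.0, -0.001]
wrist_force: [-7.9, 5.3, 15.2]
opening: 0.0169
grasp_force: 62.7
time_s: 19.1
eef_pos: [0.4298, -0.251, 0.0907]
tool_rot: [0.641, 0.768, -0.0, -0.001]
wrist_force: [-10.6, 7.4, 22.5]
opening: 0.0166
grasp_force: 63.6
```

```bash
H="python3 -m handwheel"
$H '[[[0,0,0.35],[0,0,0]],[[0,0,0.35],[0,0,0]],[[0,0,0.35],[0,0,0]]]'
$H '[[[0,0,0],[0,0,0]],[[0,0,0],[0,0,0]],[[0,0,0],[0,0,0]],[[0,0,0],[0,0,0]]]' 4.5
$H '[[[0,0,2],[0,0,0]],[[0,0,5],[0,0,0]],[[0,0,8],[0,0,0]],[[0,0,11],[0,0,0]],[[0,0,14],[0,0,0]]]'
$H '[[[0,0,0],[0,0,0]],[[0,0,0],[0,0,0]],[[0,0,0],[0,0,0]],[[0,0,0],[0,0,0]]]'
python3 - <<'E'
from h import *
c=shot('wrist','w10'); shot('scene','s10'); s=c['state']; print(s['eef_pos'])
g=cv2.cvtColor(c['pixels'],cv2.COLOR_RGB2GRAY).astype(int); h=cv2.cvtColor(c['pixels'],cv2.COLOR_RGB2HSV)
m=cv2.inRange(h,(0,0,135),(180,40,255)); cnt=max(cv2.findContours(m,0,2)[0],key=cv2.contourArea)
print(cv2.boundingRect(cnt),cv2.approxPolyDP(cnt,3,True)[:,0].tolist())
k,q=np.cos(.182),np.sin(.182)
W=lambda x,y,z:[.4297+k*x-q*y,-.2537+q*x+k*y,z]
for n,x,y,z in [('plate',-.05,.057,.058),('plate',.05,.057,.058),('plate',.05,-.057,.058),('plate',-.05,-.057,.058),('nose+',-.013,.053,.0605),('nose+',.013,.053,.0605),('nose-',-.013,-.053,.0605),('nose-',.013,-.053,.0605),('top+',-.013,.061,.077),('top-',-.013,-.061,.077)]: print(n,w2px(c,W(x,y,z)).round(1))
E
```

```text
time_s: 19.35
eef_pos: [0.4298, -0.2511, 0.0908]
tool_rot: [0.641, 0.767, 0.0, 0.0]
wrist_force: [0.9, -0.1, -0.4]
opening: 0.0167
grasp_force: 60.6
time_s: 19.68
eef_pos: [0.4296, -0.251, 0.0906]
tool_rot: [0.641, 0.767, -0.0, -0.0]
wrist_force: [-1.2, -0.3, -0.5]
opening: 0.0449
grasp_force: 0.0
time_s: 20.1
eef_pos: [0.4295, -0.2509, 0.232]
tool_rot: [0.641, 0.767, -0.0, -0.0]
wrist_force: [-0.4, 0.2, 0.4]
opening: 0.0451
grasp_force: 0.0
time_s: 20.43
eef_pos: [0.4289, -0.2505, 0.2289]
tool_rot: [0.641, 0.767, -0.0, -0.002]
wrist_force: [0.1, 0.3, -0.8]
opening: 0.0448
grasp_force: 0.0
[ 0.42894431 -0.25045684  0.22890523]
(260, 162, 126, 132) [[260, 163], [266, 292], [378, 293], [385, 163], [341, 162], [338, 168], [306, 168], [304, 162]]
plate [258.2 163.1]
plate [386.1 162.9]
plate [379.3 295.6]
plate [265.4 295.7]
nose+ [305.5 168.6]
nose+ [338.8 168.5]
nose- [307.4 292.8]
nose- [337.3 292.7]
top+ [304.3 159.7]
top- [306.7 310.1]
```

```bash
python3 - <<'E'
from h import *
c=load('w10'); g=cv2.cvtColor(c['pixels'],cv2.COLOR_RGB2GRAY).astype(int)
print('-y hook col',g[284:320,322]); print('-y plate col',g[284:320,290],g[284:320,355]); print('row292-5',[g[r,300:345].tolist() for r in(291,294)])
print('+y hook col',g[145:180,322])
k,q=np.cos(.182),np.sin(.182)
W=lambda x,y,z:[.4297+k*x-q*y,-.2537+q*x+k*y,z]
for e in(1,-1):
  for n,y,z in [('nose',.053,.061),('ramp top',.061,.076),('outer top',.0705,.078),('outer bottom',.0705,.05)]: print(e,n,w2px(c,W(0,e*y,z)).round(1))
for n,z in(('rim end z.05',.05),): print(w2px(c,W(0,-.058,.05)),w2px(c,W(0,.058,.05)))
E
```

```text
-y hook col [201 203 204 203 203 203 203 202 198 109  80  82  81  81  78  80  82  79
  80  81  82  79  81  82 105  90  99 106 109 105 102 104 102  97  99 101]
-y plate col [203 202 201 200 203 201 201 201 201 194 123 111 107 109 107 110 111 107
 108 108 108 110 108 112 108 112 113 114 114 113 116 114 115 114 116 115] [202 201 202 200 202 201 200 201 203 192 125 115 112 112 110 113 114 112
 111 111 107 109 109 109 109 110 106 104 102 106 107 107 108 108 108 110]
row292-5 [[202, 202, 203, 202, 201, 203, 203, 203, 203, 202, 201, 200, 203, 202, 202, 201, 201, 200, 202, 202, 202, 203, 202, 200, 203, 204, 201, 202, 204, 203, 201, 204, 202, 202, 203, 202, 202, 204, 200, 203, 201, 202, 202, 201, 199], [127, 127, 127, 126, 127, 125, 125, 109, 79, 78, 79, 81, 81, 79, 82, 81, 81, 78, 80, 79, 80, 83, 80, 79, 79, 78, 81, 85, 79, 81, 83, 80, 86, 83, 79, 80, 82, 99, 127, 124, 128, 127, 127, 126, 123]]
+y hook col [151 148 151 148 152 146  52  50  53  54  83 101 102 104  66  76  78  79
  77  78  78  80  87 201 199 202 200 200 201 202 202 202 203 202 205]
1 nose [322.1 168.6]
1 ramp top [322.1 159.6]
1 outer top [322.1 146.2]
1 outer bottom [322.1 144.7]
-1 nose [322.3 293. ]
-1 ramp top [322.4 309.5]
-1 outer top [322.4 320.9]
-1 outer bottom [322.4 305.3]
[322.33390106 292.79490597] [322.12969884 160.84478513]
```

```bash
python3 -c "
from cell import bot
print(bot.hand_in())"
```

```text
the job is handed in; nothing more can be done
None
```

The job is handed in at about 20 s on the robot's clock: the car is on its wheels in the case, and the lid is pushed fully home with both hooks sprung back over it. The gripper has let go and is clear, and the pot and tin were not touched; the hand-in returned no verdict.

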